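# Seat the filter cell on the microscope lamp and hold it home

## Task

Slip the knurled filter cell, window up, over the microscope lamp's tube with its tab facing the pointer, then turn it until the keyway hidden inside drops over the tube's pin, which may sit up to about 20 degrees either side of the pointer. Push the cell fully home against the sprung seat ring and finish gripping it by its collar and holding it down there without letting go, so that I can tighten the clamp screw. Leave the sample dish, the dropper bottle and the vial where they stand.

Things in the scene. Friction and masses are not known exactly. Their poses are not given: they have to be found in the camera images.
- cell: Loose filter cell: knurled aluminium collar like a deep round cap, 52 mm outside diameter, 42 mm tall, about 0.09 kg, standing open rim down, round glass window on top. Origin: centre of the rim (its underside), z up its axis. Bore 38.5 mm diameter, 36.5 mm deep. Grip across the knurled sides clear of the tab, e.g. along its y axis, about 26 mm above the rim.
- tab (a point): Outer face of the cell's tab, an upright rib 6 mm wide on the collar, 30 mm from the cell's axis along its -x and 20 mm above the rim. The rib runs from 4 to 36 mm above the rim. The hidden keyway lies exactly behind it.
- keyway (a point): Mouth of the cell's keyway, at the rim, 21.5 mm from the cell's axis along its -x: a straight slot inside the bore, 9 mm wide, cut out to 24 mm from the axis, open at the rim and running the full depth of the bore. Not visible from outside or above.
- lamp: Microscope lamp, fixed to the table: grey box 120 mm (its x) by 100 mm (its y), 47 mm high, an upright black tube at its centre. Origin: on the table under the tube's axis, z up. A 68 mm wide flange (52 mm high) and the sprung seat ring, 54 mm wide, surround the tube's foot. A clamp screw in a block 59 mm high stands at its +x side, 31 to 54 mm from the axis: keep fingers above it.
- tube_top (a point): Centre of the tube's chamfered top, 88 mm above the table; tube 36 mm in diameter. One steel pin, 5 mm thick, stands out level from the tube to 22.5 mm from its axis, its top 69 mm above the table. It points along the lamp's -x (to the pointer) give or take 0.35 rad: the tube is screwed in by hand, so this varies and is not reported.
- pointer (a point): Outer part of the pointer, a small raised aluminium rib on the flange's edge, 37.5 mm from the tube's axis along the lamp's -x, 55 mm above the table.
- seat (a joint): Travel of the sprung seat ring: 0 free (top 58 mm above the table), 0.005 m fully pressed (53 mm, solid stop). Spring pushes up about 3 N at 0, 7 N at 0.005, more than the cell weighs. Off the pin's line the cell stops with its rim at 69 mm; with the keyway over the pin it drops freely to 58 mm and is fully home at 53 mm.
- petri_samples: Bystander: open clear sample dish, 92 mm in diameter, 14 mm high, with pond debris. Origin: centre of its underside.
- dropper_iodine: Bystander: brown dropper bottle with a rubber bulb, 29 mm in diameter, 96 mm high. Origin: centre of its underside.
- vial_0: Bystander: capped sample vial, 25 mm in diameter, 57 mm high. Origin: centre of its underside.
Not all that is in view belongs to the job. Leave any pink look-alike of the cell alone.

How it is judged:
By the outcome, as a careful person would: the job done as asked, in the order asked, and still so for the second after the job is handed in, while the arm keeps its last pose, push and grip.
It also fails if it takes over 51 s, if anything falls off the work surface, if the arm or the gripper's body presses on something with over 40 N, if the wrist force passes 120 N, or if a joint passes its speed limit or range.

## Robot

A 6-joint arm with a two-finger parallel gripper is mounted at the origin on a cart in front of the work surface, level with it; the furniture and walls round the work are solid. World frame = base frame: x ahead of the robot, y to its left, z up, the work surface at z = 0. Lengths are in m, angles in degrees, forces in N, time in s.
With the tool pointing down it reaches from about 0.3 to 0.75 m from the base axis. Payload 8.5 kg.
Tool frame: the origin (TCP) lies on the centre line of the jaws, within the pads' length; the fingertips stand 25 mm ahead of it and the grasp point (between the pads) lies 6 mm ahead of it; z points along the fingers, y is the line along which they close (so a half turn about z gives the same grasp; the last joint's range is limited). The gripper opens to 85 mm and grips with 20 to 120 N. Pads are 22 mm wide; open, the fingers measure 114 mm over their backs; the gripper's body (76 mm by 85 mm) begins 54 mm behind the grasp point. The pads swing forward as they close: fully open they stand 13 mm farther back than shut.
Start: joints at [-12.336, 21.807, 74.336, -0, 83.858, -12.336], TCP at [0.55, 0, 0.256] pointing down, gripper open.
Joint ranges: [-178.18, 178.18], [-50.72, 133.34], [12.68, 142.11], [-81.47, 261.47], [9.98, 163.14], [-165.26, 165.26]. Speed limits (degrees/s): [136.94, 136.94, 180, 180, 180, 180].

## Interface

Orientations are given as a 3x3 rotation matrix whose columns are the frame's x, y, z axes.
In Python, from rig import telemetry, optics, env gives the robot as it stands.
- The arm moves only by the tool send_rows, never from a script. Its argument "deltas" is a list that holds one entry, the list of rows, each a list of 7 numbers: the shift along the tool's x, y, z in m, then the turn, a rotation vector about the tool's x, y, z in rad, then the opening, from -1 (shut) to 1 (fully open), so that 0 is half open. In form: [[[x, y, z, ax, ay, az, grip], ...]]. A call has 1 to 12 rows; each row shifts and turns the commanded pose from where the row before left it, along the tool's axes as they then stand; what a row does not reach is not made up. A row lasts 1/8 s, in which the tool goes at most 62.5 mm and 10.7 degrees, less where a joint would pass 70% of its speed; a pose out of reach is approached as far as the arm can. A call is refused whole if a number of a shift passes 0.0625 or a number of a turn 0.188, either way. A call with a gripper value outside its range is refused whole. The fingers move at their own pace and stop on an object; "squeeze" is the grip in N (left out, the last holds). Time passes only in rows, so rows that do not move let the fingers close. It gives the time, the measured TCP pose, the force, the opening and the grip force at its end, in the units of the state.
- telemetry.observe(): the state, without advancing time (a new reading comes with each control period).
- optics.get_image(name): name is "scene" or "side" or "wrist"; returns a dict with "image" (384x512x3 uint8, red, green, blue), "range_z" (384x512 float32, m along the optical axis (not along the pixel's ray), 0 where there is no reading), "K" (3x3 intrinsics, pixels), "rvec" (rotation vector, rad) and "tvec" (3), from world to camera coordinates, as OpenCV has them; the wrist camera has in their place "hand_eye" (4x4, takes a point from camera to tool coordinates, whose origin is the TCP and whose axes are the flange's). Camera axes: x right, y down, z forward; pixel columns grow to the right and rows downward; lengths in m; the calibration is good to about 2 mm. A picture is of the moment at which its call begins: read the wrist's pose just before it.
- env.close_job(): hands the job in; it is judged then, once.
The state is a dict: "time_s": time; "q": joint angles; "qvel": joint speeds; "joint_efforts": joint torques, N m; "position": TCP position; "tool_rot": TCP orientation; "ft_force": force on the tool from outside, world axes, zero at the start; "wrist_torque": the same for the moment, N m; "grip_width": finger opening in m; "gripper_force": force on a finger pad.
Only numpy, scipy, OpenCV 4.12 (cv2) and the standard library are available. Lean on these libraries where they do the work, as an engineer would, in place of code of your own. Each camera call takes 0.05 s, during which the arm holds its last target. There are 200 camera calls.

## Working session

There is one attempt and no reset: what is moved stays moved. The work goes in short steps, Python scripts to look and compute and a tool call to move; the robot and the scene stay as the last step left them, time stands still between calls to the robot, and variables do not carry over. Pictures are saved under pics/ and viewed, at most 10 in all, crops included, and the job is handed in when it is done.

Besides the shell and the picture viewer there is one more tool, called after "Call:" as a command line: name --argument value ..., lists and objects as JSON in quotes. send_rows: Moves the arm, as the interface text tells. Its arguments: {"type":"object","properties":{"deltas":{"type":"array"},"squeeze":{"type":"number"}},"required":["deltas"]}

```bash
mkdir -p pics; cat > h.py <<'E'
import numpy as np,cv2
from rig import telemetry,optics,env
def cam(n):
    s=telemetry.observe(); d=optics.get_image(n)
    if 'hand_eye' in d:
        T=np.eye(4);T[:3,:3]=np.array(s['tool_rot']);T[:3,3]=s['position'];T=T@np.array(d['hand_eye'])
    else:
        W=np.eye(4);W[:3,:3]=cv2.Rodrigues(np.array(d['rvec'],float))[0];W[:3,3]=np.array(d['tvec']).ravel();T=np.linalg.inv(W)
    return d,T
def cloud(d,T):
    z=d['range_z'];K=np.array(d['K']);v,u=np.mgrid[:z.shape[0],:z.shape[1]]
    P=np.stack([(u-K[0,2])*z/K[0,0],(v-K[1,2])*z/K[1,1],z],-1)
    W=P@T[:3,:3].T+T[:3,3];W[z==0]=np.nan;return W
def save(im,f): cv2.imwrite('pics/'+f,im[:,:,::-1])
def st():
    s=telemetry.observe()
    print(s['time_s'],np.round(s['position'],4),np.round(np.array(s['tool_rot']),3).tolist(),np.round(s['ft_force'],2),s['grip_width'],s['gripper_force'])
E
python3 - <<'E'
from h import *
st()
for n in('scene','wrist','side'):
    d,T=cam(n);np.savez('/tmp/%s.npz'%n,W=cloud(d,T),im=d['image'],K=d['K'],T=T)
    print(n,T.round(3).tolist())
    save(d['image'],n+'0.png')
a=[cv2.imread('pics/%s0.png'%n) for n in('scene','wrist','side')]
E
```

```text
0.0 [5.497e-01 1.000e-04 2.557e-01] [[-0.0, 1.0, -0.001], [1.0, 0.0, 0.0], [0.0, -0.001, -1.0]] [0.01 0.12 0.56] 0.0856058780190297 0.0
scene [[0.502, -0.528, 0.685, -0.43], [-0.865, -0.326, 0.382, -0.539], [0.022, -0.784, -0.62, 0.964], [0.0, 0.0, 0.0, 1.0]]
wrist [[1.0, 0.001, -0.0, 0.55], [0.001, -0.947, -0.32, 0.083], [-0.001, 0.32, -0.947, 0.374], [0.0, 0.0, 0.0, 1.0]]
side [[-0.994, -0.056, 0.094, 0.441], [-0.108, 0.361, -0.926, 0.962], [0.018, -0.931, -0.365, 0.464], [0.0, 0.0, 0.0, 1.0]]
```

View pics/scene0.png

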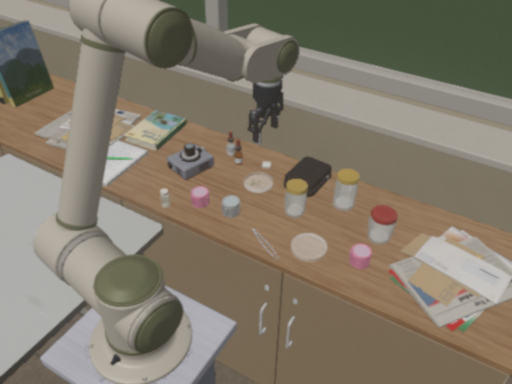

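View pics/wrist0.png

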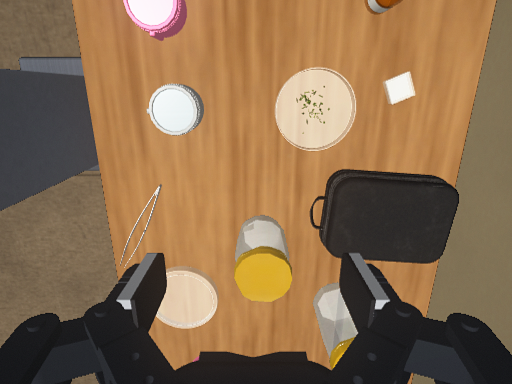

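The scene picture shows the lamp at (190,160) and the grey cell at (231,206), with pink decoys at (200,197) and (360,256). In the wrist view the cell is at (175,109), and its tab may be on its left side at about (150,110).

```bash
python3 - <<'E'
from h import *
s=np.load('/tmp/scene.npz');w=np.load('/tmp/wrist.npz')
for p in[(190,160),(190,149),(231,204),(238,155),(231,146),(258,183),(165,198),(200,193)]: print('s',p,s['W'][p[1],p[0]].round(3))
W=w['W']
for p in[(175,109),(149,110),(315,108),(150,5)]: print('w',p,W[p[1],p[0]].round(3))
# cell top
sel=np.zeros(W.shape[:2],bool);sel[70:150,130:220]=1
m=sel&(W[...,2]>.036)&(W[...,2]<.05); P=W[m];print(len(P),np.nanmean(P,0),np.nanmin(P,0),np.nanmax(P,0))
# lamp from scene
W=s['W'];m=np.zeros(W.shape[:2],bool);m[135:185,160:220]=1;m&=(W[...,2]>.08)&(W[...,2]<.1)
print(m.sum(),W[m].mean(0),W[m].min(0),W[m].max(0))
a=cv2.resize(w['im'][60:160,120:230],None,fx=4,fy=4,interpolation=cv2.INTER_CUBIC)
b=cv2.resize(s['im'][130:230,155:265],None,fx=4,fy=4,interpolation=cv2.INTER_CUBIC)
save(np.hstack([a[:, :400],b[:, :400]]),'c1.png')
E
```

```text
s (190, 160) [0.556 0.275 0.054]
s (190, 149) [0.57  0.283 0.085]
s (231, 204) [0.454 0.054 0.044]
s (238, 155) [0.673 0.168 0.043]
s (231, 146) [0.705 0.216 0.043]
s (258, 183) [0.621 0.061 0.005]
s (165, 198) [0.379 0.234 0.041]
s (200, 193) [0.447 0.158 0.044]
w (175, 109) [0.468 0.064 0.042]
w (149, 110) [0.441 0.063 0.042]
w (315, 108) [0.623 0.063 0.002]
w (150, 5) [0.452 0.16  0.042]
1991 [0.4663172  0.06356019 0.04167962] [0.43566871 0.03808204 0.03600336] [0.49160528 0.08810628 0.04467562]
83 [0.57462387 0.28742295 0.08830567] [0.55769976 0.27139882 0.08003723] [0.59548326 0.30624105 0.0952092 ]
```

View pics/c1.png

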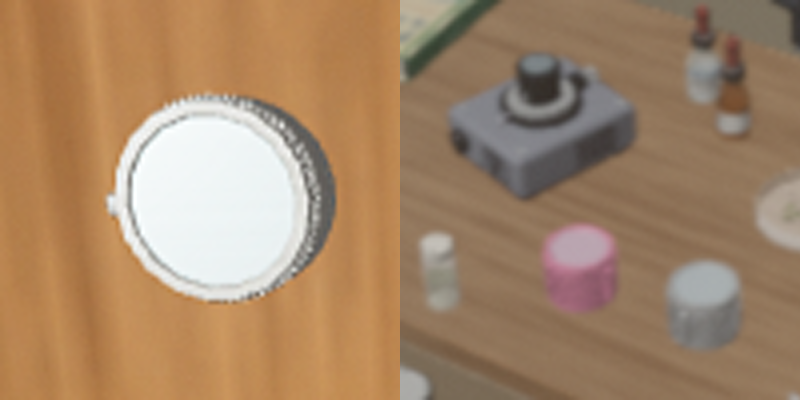

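The cell's tab points to world -x, at crop (112,204) against a collar centre of about (218,200). On the lamp, the clamp screw is on the right-back side, at crop (580,75). Next I'll measure the lamp's yaw.

```bash
python3 - <<'E'
from h import *
w=np.load('/tmp/wrist.npz');K=w['K'];T=w['T']
def ray(u,v,h):
    d=T[:3,:3]@np.linalg.solve(K,[u,v,1.]);return T[:3,3]+d*(h-T[2,3])/d[2]
print('tab',ray(148,111,.036))
W=w['W'];im=w['im']
m=(W[...,2]>.039)&(W[...,2]<.045)&(abs(W[...,0]-.466)<.04)&(abs(W[...,1]-.063)<.04)
c=cv2.minEnclosingCircle(np.argwhere(m)[:,::-1].astype(np.float32));print(c)
P=W[m];P2=P[np.linalg.norm(P[:,:2]-[.466,.063],axis=1)<.0275]
print('cell',cv2.minEnclosingCircle(P2[:,:2].astype(np.float32)),np.median(P2,0))
s=np.load('/tmp/scene.npz');W=s['W'];b=(abs(W[...,0]-.575)<.12)&(abs(W[...,1]-.285)<.12)
m=b&(W[...,2]>.035)&(W[...,2]<.054)
print('box',cv2.minAreaRect(W[m][:,:2].astype(np.float32)))
v,u=np.where(m);print(u.min(),u.max(),v.min(),v.max())
for p in[(155+180/4,130+75/4),(155+130/4,130+195/4),(155+60/4,130+100/4),(155+232/4,130+112/4)]:
    print(W[int(p[1]),int(p[0])].round(3))
m=b&(W[...,2]>.056);Q=W[m];r=np.linalg.norm(Q[:,:2]-[.575,.287],axis=1);print(Q[r>.028].round(3)[:20])
d=np.load('/tmp/side.npz');V=d['W'];b=(abs(V[...,0]-.575)<.12)&(abs(V[...,1]-.285)<.12);print('side n',b.sum())
q=V[b&(V[...,2]>.08)];print(q.mean(0) if len(q) else 0)
m=b&(V[...,2]>.03)&(V[...,2]<.054)
if m.sum()>10: print('box',cv2.minAreaRect(V[m][:,:2].astype(np.float32)))
v,u=np.where(b); 
if len(u): save(cv2.resize(d['image' if 'image' in d else 'im'][v.min():v.max(),u.min():u.max()],None,fx=4,fy=4,interpolation=cv2.INTER_CUBIC)[:600,:800],'c2.png')
E
```

```text
tab [0.4376847  0.06183666 0.036     ]
((173.0, 109.5), 26.215553283691406)
cell ((0.4657902717590332, 0.06315450370311737), 0.026205264031887054) [0.46602031 0.06326565 0.0418165 ]
box ((0.5733222365379333, 0.25911349058151245), (0.23658134043216705, 0.18674595654010773), 0.002973587717860937)
167 241 144 191
[0.618 0.28  0.062]
[0.514 0.259 0.015]
[0.598 0.395 0.004]
[0.618 0.23  0.041]
[[0.68  0.176 0.099]
 [0.686 0.176 0.095]
 [0.686 0.172 0.096]
 [0.679 0.176 0.095]
 [0.679 0.172 0.097]
 [0.68  0.168 0.098]
 [0.683 0.178 0.088]
 [0.684 0.175 0.089]
 [0.68  0.169 0.093]
 [0.686 0.168 0.09 ]
 [0.676 0.174 0.09 ]
 [0.674 0.168 0.093]
 [0.679 0.168 0.09 ]
 [0.68  0.177 0.083]
 [0.682 0.174 0.083]
 [0.682 0.17  0.084]
 [0.676 0.174 0.082]
 [0.679 0.172 0.081]
 [0.682 0.17  0.08 ]
 [0.684 0.167 0.08 ]]
side n 7100
[0.59230396 0.27833485 0.08681601]
box ((0.5728629231452942, 0.26267945766448975), (0.2399206906557083, 0.19063596427440643), 1.3371225595474243)
```

View pics/c2.png

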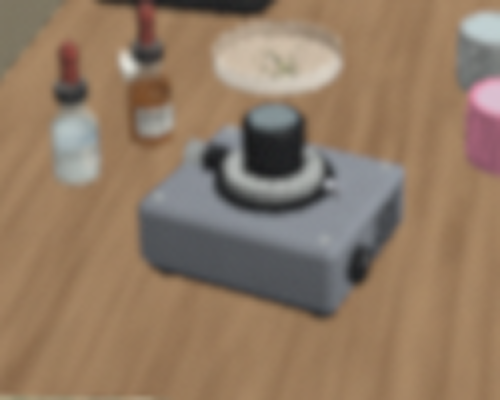

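The side view shows the clamp screw at (210,155) and the pointer at (330,185), so the lamp's -x is roughly world -x. Next I'll turn the gripper and approach the cell.

Call:
send_rows --deltas '[[[0.021,-0.028,0,0,0,0,1],[0.021,-0.028,0,0,0,0,1],[0.0212,-0.028,0,0,0,0,1],[0,0,0.016,0,0,0.1693,1],[0,0,0.016,0,0,0.1693,1],[0,0,0.016,0,0,0.1693,1],[0,0,0.016,0,0,0.1693,1],[0,0,0.016,0,0,0.1693,1],[0,0,0.016,0,0,0.1693,1],[0,0,0.016,0,0,0.1693,1],[0,0,0.016,0,0,0.1693,1],[0,0,0.016,0,0,0.1693,1]]]' --squeeze 40

```text
time_s: 1.65
position: [0.4659, 0.0632, 0.1117]
tool_rot: [[0.999, 0.042, -0.0], [0.042, -0.999, 0.0], [-0.0, -0.0, -1.0]]
ft_force: [-0.0, 0.4, -0.1]
grip_width: 0.0855
gripper_force: 0.0
```

```bash
python3 - <<'E'
from h import *
st()
d,T=cam('wrist');W=cloud(d,T);save(d['image'],'w2.png')
b=np.linalg.norm(W[...,:2]-[.466,.063],axis=-1)<.029
m=b&(W[...,2]>.039)&(W[...,2]<.045)
print(m.sum(),cv2.minEnclosingCircle(W[m][:,:2].astype(np.float32)))
t=np.linalg.norm(W[...,:2]-[.466,.063],axis=-1)
m=(t<.05)&(t>.0275)&(W[...,2]>.012)&(W[...,2]<.045);print(m.sum(),W[m].mean(0) if m.any() else 0)
E
```

```text
1.65 [0.4659 0.0632 0.1117] [[0.999, 0.042, -0.0], [0.042, -0.999, 0.0], [-0.0, -0.0, -1.0]] [-0.05  0.4  -0.09] 0.08552210770860459 0.0
4298 ((0.4656608998775482, 0.06325149536132812), 0.02621273696422577)
6 [0.43645262 0.0622164  0.03639763]
```

View pics/w2.png

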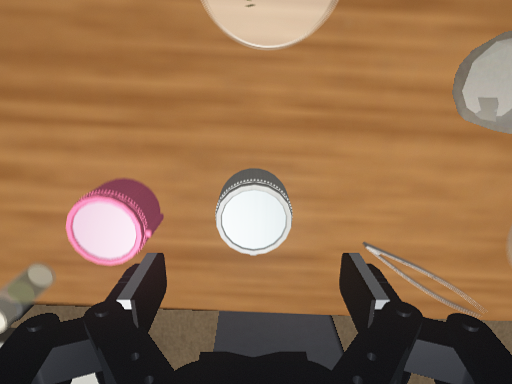

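The picture shows the cell centred between the fingers at (254,218). Its centre measures (0.4657, 0.0632) with a yaw of about 2°, which matches the tool. I'll go down and grip it.

Call:
send_rows --deltas '[[[0,0,0.03,0,0,0,1],[0,0,0.03,0,0,0,1],[0,0,0.0185,0,0,0,1],[0,0,0,0,0,0,1],[0,0,0,0,0,0,-0.2],[0,0,0,0,0,0,-1],[0,0,0,0,0,0,-1],[0,0,0,0,0,0,-1],[0,0,0,0,0,0,-1]]]' --squeeze 40

```text
time_s: 2.82
position: [0.4664, 0.0632, 0.0349]
tool_rot: [[0.999, 0.047, 0.002], [0.047, -0.999, -0.0], [0.002, 0.0, -1.0]]
ft_force: [-0.6, 0.8, 5.2]
grip_width: 0.051
gripper_force: 41.4
```

Call:
send_rows --deltas '[[[0,0,-0.03,0,0,0,-1],[0,0,-0.05,0,0,0,-1],[0,0,-0.05,0,0,0,-1],[-0.001,-0.045,-0.03,0,0,0,-1],[-0.001,-0.045,-0.03,0,0,0,-1],[-0.001,-0.045,-0.03,0,0,0,-1],[-0.001,-0.045,0,0,0,0,-1],[-0.001,-0.0445,0,0,0,0,-1],[0,0,0,0,0,0,-1],[0,0,0,0,0,0,-1]]]'

```text
time_s: 4.08
position: [0.4502, 0.2868, 0.254]
tool_rot: [[0.999, 0.047, 0.0], [0.047, -0.999, -0.0], [0.0, 0.0, -1.0]]
ft_force: [-0.3, 0.5, -0.7]
grip_width: 0.051
gripper_force: 42.4
```

```bash
python3 - <<'E'
from h import *
st()
d,T=cam('wrist');W=cloud(d,T);save(d['image'],'w3.png');np.savez('/tmp/w3.npz',W=W,im=d['image'],K=d['K'],T=T)
b=np.linalg.norm(W[...,:2]-[.575,.285],axis=-1)<.08
m=b&(W[...,2]>.084)&(W[...,2]<.1)
print(m.sum(),cv2.minEnclosingCircle(W[m][:,:2].astype(np.float32)))
m=b&(W[...,2]>.042)&(W[...,2]<.0495)
print('box',cv2.minAreaRect(W[m][:,:2].astype(np.float32)))
E
```

```text
4.075 [0.4502 0.2868 0.254 ] [[0.999, 0.047, 0.0], [0.047, -0.999, -0.0], [0.0, 0.0, -1.0]] [-0.27  0.46 -0.66] 0.0510194717225705 42.423875669483095
1591 ((0.5777266621589661, 0.29239898920059204), 0.018087659031152725)
box ((0.5746569633483887, 0.2933274209499359), (0.09967686235904694, 0.11362586170434952), 73.53648376464844)
```

View pics/w3.png

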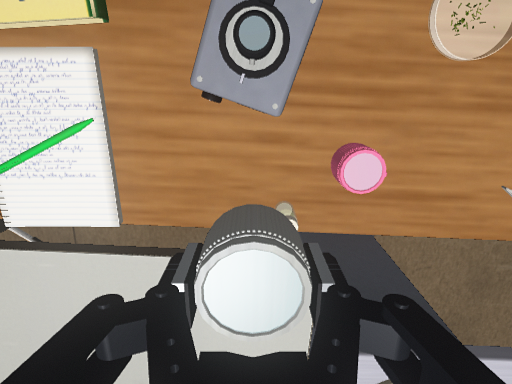

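The tube top is at (254,33), the pointer at (242,78), and the cell is held straight. I'll enlarge the lamp for the pin and pointer directions.

```bash
python3 - <<'E'
from h import *
w=np.load('/tmp/w3.npz');K=w['K'];T=w['T'];im=w['im'];W=w['W']
save(cv2.resize(im[0:100,195:315],None,fx=6,fy=6,interpolation=cv2.INTER_CUBIC),'c3.png')
m=(W[...,2]>.15)&(np.linalg.norm(W[...,:2]-[.45,.287],axis=-1)<.03)
P=W[m];z=np.median(P[:,2]);P=P[abs(P[:,2]-z)<.006];print('cell top',P.mean(0),cv2.minEnclosingCircle(P[:,:2].astype(np.float32)))
A=np.c_[P[:,:2]-P[:,:2].mean(0),np.ones(len(P))];print(np.linalg.lstsq(A,P[:,2],rcond=None)[0])
Ti=np.linalg.inv(T)
for yaw in(-16.5,):
  for r,h in((37.5,55),(22.5,66.5),(18,66.5)):
    for o in(-20,-10,0,10,20):
      a=np.radians(yaw+180+o);p=[.5777+r*np.cos(a)/1e3,.2924+r*np.sin(a)/1e3,h/1e3]
      c=K@(Ti[:3,:3]@p+Ti[:3,3]);c=c[:2]/c[2];print(r,o,((c-[195,0])*6).round())
E
```

```text
cell top [0.4519347  0.2874079  0.26070312] ((0.45211997628211975, 0.28710514307022095), 0.029347294941544533)
[-0.01975344 -0.00193327  0.26070312]
37.5 -20 [205. 437.]
37.5 -10 [239. 461.]
37.5 0 [276. 479.]
37.5 10 [315. 490.]
37.5 20 [355. 493.]
22.5 -20 [260. 351.]
22.5 -10 [281. 367.]
22.5 0 [304. 378.]
22.5 10 [329. 385.]
22.5 20 [354. 387.]
18 -20 [278. 327.]
18 -10 [295. 339.]
18 0 [314. 348.]
18 10 [334. 354.]
18 20 [354. 356.]
```

View pics/c3.png

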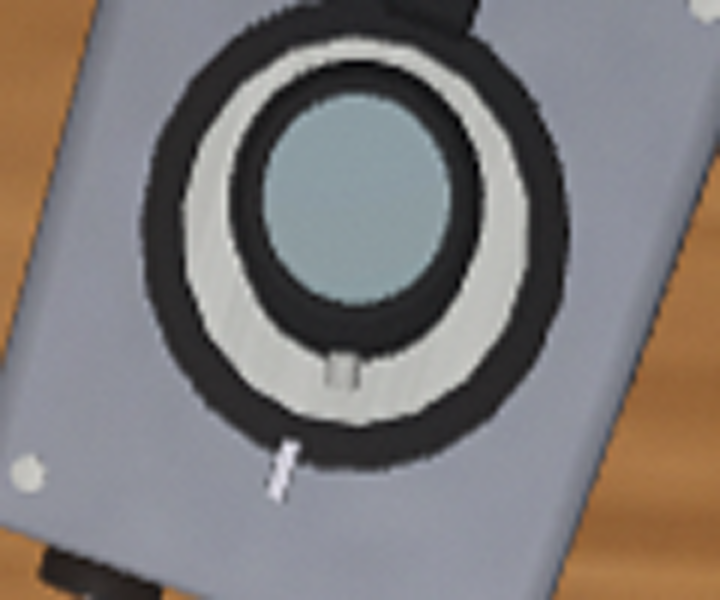

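The pin end is at crop (343,388), about 15° from the pointer at (283,470). Cell yaw should therefore be about -16.5° at the pointer and about -1.5° over the pin. I'll move above the tube with the tab at the pointer.

Call:
send_rows --deltas '[[[0.032,0.0001,0,0,0,0,-1],[0.032,0.0001,0,0,0,0,-1],[0.032,0.0001,0,0,0,0,-1],[0.0316,0.0001,0,0,0,0,-1],[0,0,0.03,0,0,0.1675,-1],[0,0,0.03,0,0,0.1675,-1],[0,0,0.03,0,0,0,-1],[0,0,0.029,0,0,0,-1],[0,0,0,0,0,0,-1],[0,0,0,0,0,0,-1]]]'

```text
time_s: 5.38
position: [0.5786, 0.2923, 0.1363]
tool_rot: [[0.959, -0.285, 0.002], [-0.285, -0.959, 0.001], [0.002, -0.001, -1.0]]
ft_force: [0.6, 0.0, -0.4]
grip_width: 0.0511
gripper_force: 42.4
```

```bash
python3 - <<'E'
from h import *
st()
L=[]
for n in('side','scene'):
    d,T=cam(n);K=np.array(d['K']);Ti=np.linalg.inv(T)
    W=cloud(d,T);m=(np.linalg.norm(W[...,:2]-[.577,.292],axis=-1)<.04)&(W[...,2]>.06)&(W[...,2]<.15)
    v,u=np.where(m);c=(int(u.mean()),int(v.mean()));print(n,c)
    a=d['image'][c[1]-30:c[1]+30,c[0]-40:c[0]+40];L.append(cv2.resize(a,None,fx=5,fy=5,interpolation=cv2.INTER_CUBIC))
save(np.hstack(L),'c4.png')
E
```

```text
5.375 [0.5786 0.2923 0.1363] [[0.959, -0.285, 0.002], [-0.285, -0.959, 0.001], [0.002, -0.001, -1.0]] [ 0.59  0.01 -0.38] 0.0511040395336269 42.386902689468116
side (220, 235)
scene (188, 141)
```

View pics/c4.png

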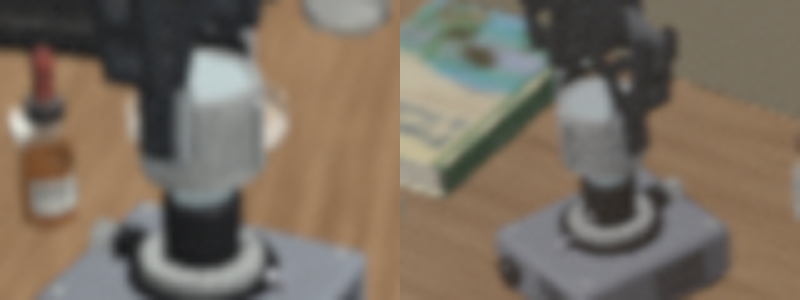

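Both views show the collar hanging concentrically just above the tube. I'll lower it gently.

Call:
send_rows --deltas '[[[0,0,0.005,0,0,0,-1],[0,0,0.005,0,0,0,-1],[0,0,0.004,0,0,0,-1],[0,0,0.003,0,0,0,-1],[0,0,0.003,0,0,0,-1],[0,0,0,0,0,0,-1]]]'

```text
time_s: 6.22
position: [0.578, 0.2926, 0.1145]
tool_rot: [[0.959, -0.284, -0.0], [-0.284, -0.959, -0.0], [0.0, 0.0, -1.0]]
ft_force: [2.1, -1.2, -2.0]
grip_width: 0.0512
gripper_force: 42.3
```

Call:
send_rows --deltas '[[[0,0,0.003,0,0,0,-1],[0,0,0.003,0,0,0,-1],[0,0,0.002,0,0,0,-1],[0,0,0.002,0,0,0,-1],[0,0,0,0,0,0,-1]]]'

```text
time_s: 6.85
position: [0.578, 0.2926, 0.1046]
tool_rot: [[0.959, -0.284, 0.0], [-0.284, -0.959, -0.0], [0.0, 0.0, -1.0]]
ft_force: [3.1, -3.7, -0.3]
grip_width: 0.051
gripper_force: 42.5
```

Call:
send_rows --deltas '[[[0,0,0.001,0,0,0,-1],[0,0,0.001,0,0,0,-1],[0,0,0,0,0,0,-1]]]'

```text
time_s: 7.22
position: [0.5782, 0.2927, 0.1034]
tool_rot: [[0.959, -0.284, 0.001], [-0.284, -0.959, -0.0], [0.001, -0.0, -1.0]]
ft_force: [1.4, -4.7, 4.5]
grip_width: 0.0514
gripper_force: 43.1
```

The rim rests on the pin with about 5 N. Now I'll turn it toward the pin.

Call:
send_rows --deltas '[[[0,0,0,0,0,-0.05,-1],[0,0,0,0,0,-0.05,-1],[0,0,0,0,0,-0.05,-1],[0,0,0,0,0,-0.05,-1],[0,0,0,0,0,-0.05,-1],[0,0,0,0,0,0,-1],[0,0,0.002,0,0,0,-1],[0,0,0.001,0,0,0,-1],[0,0,0,0,0,0,-1]]]'

```text
time_s: 8.35
position: [0.578, 0.2929, 0.0998]
tool_rot: [[0.999, -0.038, 0.0], [-0.038, -0.999, 0.0], [0.0, -0.0, -1.0]]
ft_force: [2.4, -3.3, 0.4]
grip_width: 0.0511
gripper_force: 42.7
```

It dropped past the pin freely. I'll continue down to the seat.

Call:
send_rows --deltas '[[[0,0,0.003,0,0,0,-1],[0,0,0.003,0,0,0,-1],[0,0,0.002,0,0,0,-1],[0,0,0.002,0,0,0,-1],[0,0,0,0,0,0,-1]]]' --squeeze 60

```text
time_s: 8.98
position: [0.578, 0.2928, 0.09]
tool_rot: [[0.999, -0.038, 0.0], [-0.038, -0.999, 0.0], [0.0, -0.0, -1.0]]
ft_force: [2.7, -4.1, 3.5]
grip_width: 0.0508
gripper_force: 65.4
```

Call:
send_rows --deltas '[[[0,0,0.001,0,0,0,-1],[0,0,0.001,0,0,0,-1],[0,0,0.001,0,0,0,-1],[0,0,0,0,0,0,-1]]]'

```text
time_s: 9.48
position: [0.578, 0.2928, 0.088]
tool_rot: [[0.999, -0.038, 0.001], [-0.038, -0.999, 0.0], [0.001, -0.0, -1.0]]
ft_force: [-1.2, -5.1, 11.9]
grip_width: 0.0509
gripper_force: 66.2
```

Call:
send_rows --deltas '[[[0,0,0.001,0,0,0,-1],[0,0,0,0,0,0,-1],[0,0,0,0,0,0,-1],[0,0,0,0,0,0,-1]]]'

```text
time_s: 9.98
position: [0.5781, 0.2928, 0.088]
tool_rot: [[0.999, -0.038, 0.002], [-0.038, -0.999, 0.0], [0.002, -0.0, -1.0]]
ft_force: [-2.5, -6.4, 17.0]
grip_width: 0.0503
gripper_force: 66.9
```

```bash
python3 - <<'E'
from h import *
st()
d,T=cam('wrist');W=cloud(d,T)
m=(np.linalg.norm(W[...,:2]-[.578,.2928],axis=-1)<.022)&(W[...,2]>.06)&(W[...,2]<.13)
P=W[m];print(len(P),np.median(P,0),np.percentile(P[:,2],[10,90]))
w=cv2.resize(d['image'],(400,300))
d,T=cam('side');a=cv2.resize(d['image'][205:280,170:270],(400,300),interpolation=cv2.INTER_CUBIC)
save(np.hstack([w,a]),'c5.png')
E
```

```text
9.975 [0.5781 0.2928 0.088 ] [[0.999, -0.038, 0.002], [-0.038, -0.999, 0.0], [0.002, -0.0, -1.0]] [-2.53 -6.43 16.99] 0.050284555847210005 66.90880264621228
6818 [0.57889231 0.29271604 0.09448083] [0.0938051  0.09519668]
```

View pics/c5.png

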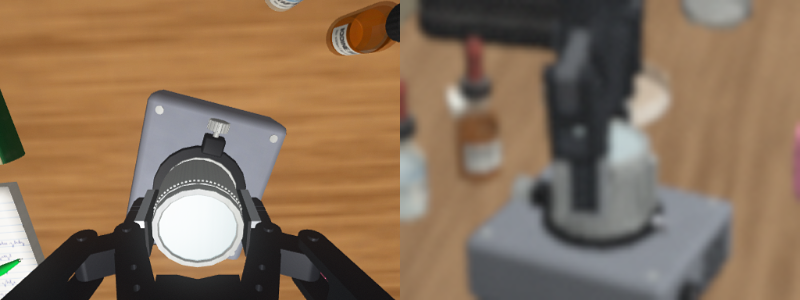

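The pictures show the cell down on the flange and still gripped. Its top is at 94.5 mm against 95 mm expected when home, and it sits on the solid stop with 17 N of push. I'll hand it in.

```bash
python3 -c "
from rig import env
print(env.close_job())"
```

```text
the job is handed in; nothing more can be done
None
```

The filter cell is keyed over the pin and pushed fully home on the seat ring, and the arm is still gripping its collar and holding it down with about 17 N; I handed the job in at about 10 s.

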